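Specimen jars to the microscope rack, in reverse order

TASK

Move the four specimen jars from the white rack to the grey rack in reverse order, counted from each rack's purple end: the jar that starts next to the white rack's purple end goes into the grey rack's bay farthest from its purple end, and so on, until the one that started farthest stands next to the purple end; the colour tags on the white rack keep showing the original order. Set every jar down gently (do not drop it or knock it over), so that each stands upright on the floor of its own bay.

Things in the scene. Friction and masses are not known exactly. Their poses are not given: they have to be found in the camera images.
- jar_red: Loose specimen jar, upright: cream cylinder 36 mm in diameter and 42 mm high with a paper label, closed by a red lid 38 mm in diameter and 16 mm high; 58 mm high in all, about 70 g. Origin: centre of its underside; z up along its axis. It starts in one of the four bays of the white rack, within 6 mm of the bay's centre.
- jar_yellow: Loose specimen jar, upright: cream cylinder 36 mm in diameter and 42 mm high with a paper label, closed by a yellow lid 38 mm in diameter and 16 mm high; 58 mm high in all, about 70 g. Origin: centre of its underside; z up along its axis. It starts in one of the four bays of the white rack, within 6 mm of the bay's centre.
- jar_blue: Loose specimen jar, upright: cream cylinder 36 mm in diameter and 42 mm high with a paper label, closed by a blue lid 38 mm in diameter and 16 mm high; 58 mm high in all, about 70 g. Origin: centre of its underside; z up along its axis. It starts in one of the four bays of the white rack, within 6 mm of the bay's centre.
- jar_green: Loose specimen jar, upright: cream cylinder 36 mm in diameter and 42 mm high with a paper label, closed by a green lid 38 mm in diameter and 16 mm high; 58 mm high in all, about 70 g. Origin: centre of its underside; z up along its axis. It starts in one of the four bays of the white rack, within 6 mm of the bay's centre.
- rack_white: Fixed white rack, turned any way: a row of 4 open bays, 56 x 56 mm inside, 4 mm walls, 20 mm high, 244 x 64 mm, plus a 20 mm PURPLE block on its +y end only. Origin: at table height, mid-row. y runs along the row to the purple end; bay centres at y = 90 (next to purple), 30, -30, -90 mm, x = 0; floor at z = 4 mm. Its -x ledge (16 mm wide and high) bears the tags.
- rack_steel: Fixed dark grey rack, turned any way: a row of 4 open bays, 56 x 56 mm inside, 4 mm walls, 20 mm high, 244 x 64 mm, plus a 20 mm PURPLE block on its +y end only. Origin: at table height, mid-row. y runs along the row to the purple end; bay centres at y = 90 (next to purple), 30, -30, -90 mm, x = 0; floor at z = 4 mm. Empty at the start.
- tag_red: Red colour tag, plate 14 x 40 x 3 mm, fixed flat on the white rack's ledge beside the bay where the jar with the red lid starts (40 mm from that bay's centre, same y in the white rack's frame); it stays as a record of the original order. Origin: centre of its underside; axes as the white rack's.
- tag_yellow: Yellow colour tag, plate 14 x 40 x 3 mm, fixed flat on the white rack's ledge beside the bay where the jar with the yellow lid starts (40 mm from that bay's centre, same y in the white rack's frame); it stays as a record of the original order. Origin: centre of its underside; axes as the white rack's.
- tag_blue: Blue colour tag, plate 14 x 40 x 3 mm, fixed flat on the white rack's ledge beside the bay where the jar with the blue lid starts (40 mm from that bay's centre, same y in the white rack's frame); it stays as a record of the original order. Origin: centre of its underside; axes as the white rack's.
- tag_green: Green colour tag, plate 14 x 40 x 3 mm, fixed flat on the white rack's ledge beside the bay where the jar with the green lid starts (40 mm from that bay's centre, same y in the white rack's frame); it stays as a record of the original order. Origin: centre of its underside; axes as the white rack's.
Mind the look-alikes: they are no part of the job. Leave any black look-alike of the jar_yellow alone. What is shaped like the jar_green but black or brown is not meant.

How it is judged:
At the end, for the whole second after the job is handed in: Each jar is upright (0.1 rad), at rest and down on the floor (5 mm) of the grey rack's bay that mirrors its original place (its y there is minus that of its colour tag in the white rack), within 14 mm of the bay's centre along and across (((y of tag_red in the frame of rack_white between 0.07 and 0.11 m and y of jar_red in the frame of rack_steel between -0.104 and -0.076 m) or (y of tag_red in the frame of rack_white between 0.01 and 0.05 m and y of jar_red in the frame of rack_steel between -0.044 and -0.016 m) or (y of tag_red in the frame of rack_white between -0.05 and -0.01 m and y of jar_red in the frame of rack_steel between 0.016 and 0.044 m) or (y of tag_red in the frame of rack_white between -0.11 and -0.07 m and y of jar_red in the frame of rack_steel between 0.076 and 0.104 m)) and x of jar_red in the frame of rack_steel between -0.014 and 0.014 m and z of jar_red in the frame of rack_steel between -0.001 and 0.009 m and angle between each of jar_red, jar_yellow, jar_blue, jar_green's own z axis and vertical below 0.1 rad and linear speed of each of jar_red, jar_yellow, jar_blue, jar_green below 0.02 m/s and ((y of tag_yellow in the frame of rack_white between 0.07 and 0.11 m and y of jar_yellow in the frame of rack_steel between -0.104 and -0.076 m) or (y of tag_yellow in the frame of rack_white between 0.01 and 0.05 m and y of jar_yellow in the frame of rack_steel between -0.044 and -0.016 m) or (y of tag_yellow in the frame of rack_white between -0.05 and -0.01 m and y of jar_yellow in the frame of rack_steel between 0.016 and 0.044 m) or (y of tag_yellow in the frame of rack_white between -0.11 and -0.07 m and y of jar_yellow in the frame of rack_steel between 0.076 and 0.104 m)) and x of jar_yellow in the frame of rack_steel between -0.014 and 0.014 m and z of jar_yellow in the frame of rack_steel between -0.001 and 0.009 m and ((y of tag_blue in the frame of rack_white between 0.07 and 0.11 m and y of jar_blue in the frame of rack_steel between -0.104 and -0.076 m) or (y of tag_blue in the frame of rack_white between 0.01 and 0.05 m and y of jar_blue in the frame of rack_steel between -0.044 and -0.016 m) or (y of tag_blue in the frame of rack_white between -0.05 and -0.01 m and y of jar_blue in the frame of rack_steel between 0.016 and 0.044 m) or (y of tag_blue in the frame of rack_white between -0.11 and -0.07 m and y of jar_blue in the frame of rack_steel between 0.076 and 0.104 m)) and x of jar_blue in the frame of rack_steel between -0.014 and 0.014 m and z of jar_blue in the frame of rack_steel between -0.001 and 0.009 m and ((y of tag_green in the frame of rack_white between 0.07 and 0.11 m and y of jar_green in the frame of rack_steel between -0.104 and -0.076 m) or (y of tag_green in the frame of rack_white between 0.01 and 0.05 m and y of jar_green in the frame of rack_steel between -0.044 and -0.016 m) or (y of tag_green in the frame of rack_white between -0.05 and -0.01 m and y of jar_green in the frame of rack_steel between 0.016 and 0.044 m) or (y of tag_green in the frame of rack_white between -0.11 and -0.07 m and y of jar_green in the frame of rack_steel between 0.076 and 0.104 m)) and x of jar_green in the frame of rack_steel between -0.014 and 0.014 m and z of jar_green in the frame of rack_steel between -0.001 and 0.009 m); the robot touches nothing.
It fails at once if a jar is tipped over (leans more than 0.8 rad) (angle between any of jar_red, jar_yellow, jar_blue, jar_green's own z axis and vertical above 0.8 rad).
It fails at once if a jar is dropped or thrown (faster than 0.8 m/s with no finger on it, a fall of about 30 mm) ((linear speed of jar_red above 0.8 m/s and contact force between the fingers and jar_red below 0.05 N) or (linear speed of jar_yellow above 0.8 m/s and contact force between the fingers and jar_yellow below 0.05 N) or (linear speed of jar_blue above 0.8 m/s and contact force between the fingers and jar_blue below 0.05 N) or (linear speed of jar_green above 0.8 m/s and contact force between the fingers and jar_green below 0.05 N)).
It also fails if it takes over 96 s, if anything falls off the work surface, if the arm or the gripper's body presses on something with over 40 N, if the wrist force passes 120 N, or if a joint passes its speed limit or range.

ROBOT

A 6-joint arm with a two-finger parallel gripper is mounted at the origin on the work surface. World frame = base frame: x ahead of the robot, y to its left, z up, the work surface at z = 0. Lengths are in m, angles in rad, forces in N, time in s.
With the tool pointing down it reaches from about 0.375 to 0.9 m from the base axis. Payload 3.1 kg.
Tool frame: the origin (TCP) lies midway between the tips of the shut fingers; the grasp point (between the pads) lies 19 mm behind it; y points along the fingers, x is the direction in which the jaws open and shut, and the axes are right-handed (so a half turn about y gives the same grasp; the last joint's range is limited). The gripper opens to 87 mm and grips with 3 to 60 N. Pads are 19 mm wide; open, the fingers measure 117 mm over their backs; the gripper's body (75 mm by 190 mm) begins 51 mm behind the grasp point.
Start: joints at [1.067, 0.527, 1.433, -0, 1.181, -0.178], TCP at [0.199, 0.592, 0.223] pointing down, gripper open.
Joint ranges: [-3.08, 3.08], [-0.75, 2.2], [0.22, 2.44], [-1.43, 4.57], [0, 2.65], [-2.85, 2.85]. Speed limits (rad/s): [2.79, 2.79, 3.14, 3.14, 3.14, 3.14].

INTERFACE

Orientations are given as a unit quaternion [x, y, z, w].
In Python, from rig import * gives the robot as it stands.
- The arm moves only by the tool jog_arm, never from a script. Its argument "series" is a list of rows, each a list of 7 numbers: the shift along the tool's x, y, z in mm, then the turn, a rotation vector about the tool's x, y, z in rad, then the gripper's target within -1 to 1 (shut at 1, half-way at 0, fully open at -1). A call has 1 to 20 rows; each row is the pose to reach, as a shift and turn from the pose commanded when the call began, along the tool's axes at that moment; what a row does not reach only later rows make up. A row lasts 1/8 s, in which the tool goes at most 62.5 mm and 10.7 degrees, less where a joint would pass 70% of its speed; a pose out of reach is approached as far as the arm can. A call with a gripper value outside its range is refused whole. The fingers move at their own pace and stop on an object; "grip_force" is the grip in N (left out, the last holds). Time passes only in rows, so rows that repeat a pose let the fingers close. It gives the time, the measured TCP pose, the force and the opening at its end, in the units of the state.
- get_obs(): the state, without advancing time (a new reading comes with each control period).
- camera(name): name is "scene" or "side" or "wrist"; returns a dict with "img" (480x640x3 uint8, red, green, blue), "depth" (480x640 float32, m along the optical axis (not along the pixel's ray), 0 where there is no reading), "camera_matrix" (3x3 intrinsics, pixels), "rvec" (rotation vector, rad) and "tvec" (3), from world to camera coordinates, as OpenCV has them. Camera axes: x right, y down, z forward; pixel columns grow to the right and rows downward; lengths in m; the calibration is good to about 2 mm. A picture is of the moment at which its call begins.
- hand_in(): hands the job in, once; it reports no verdict.
The state is a dict: "time": time; "q": joint angles; "joint_velocities": joint speeds; "joint_torque": joint torques, N m; "position": TCP position; "tool_rot": TCP orientation; "ft_force": force on the tool from outside, world axes, zero at the start; "moment": the same for the moment, N m; "grip_width": finger opening in m.
Only numpy, scipy, OpenCV 4.12 (cv2) and the standard library are available. Lean on these libraries where they do the work, as an engineer would, in place of code of your own. Each camera call takes 0.05 s, during which the arm holds its last target.

## Working session

There is one attempt and no reset: what is moved stays moved. The work goes in short steps, Python scripts to look and compute and a tool call to move; the robot and the scene stay as the last step left them, time stands still between calls to the robot, and variables do not carry over. Pictures are saved under pics/ and viewed, and the job is handed in when it is done.

Besides the shell and the picture viewer there is one more tool, called after "Call:" in YAML: its name, and indented under it one key for each argument. jog_arm: Moves the arm, as the interface text tells. Its arguments: {"type":"object","properties":{"series":{"type":"array","items":{"type":"array","items":{"type":"number"}}},"grip_force":{"type":"number"}},"required":["series"]}

```bash
ls; mkdir -p pics; python3 - <<'E'
from rig import *
import cv2
o=get_obs(); print(o)
for n in ["scene","side","wrist"]:
    c=camera(n); cv2.imwrite(f"pics/{n}0.png",c["img"][:,:,::-1]); print(n,c["camera_matrix"].tolist(),c["rvec"],c["tvec"])
E
```

```text
pics
{'time': 0.0, 'q': array([ 1.06750084e+00,  5.28483682e-01,  1.43391661e+00,  1.78579573e-05,
        1.18138905e+00, -1.78479917e-01]), 'joint_velocities': array([-4.96461557e-04,  7.36876295e-04,  1.03746534e-03,  1.10645448e-03,
       -6.71845132e-05,  1.20654624e-03]), 'joint_torque': array([-1.18498414e-03, -4.40038562e+01, -1.76590848e+01,  6.32358156e-02,
        5.83539088e-02, -1.76156364e-04]), 'position': array([0.19905162, 0.59167524, 0.22155633]), 'tool_rot': array([ 0.57459755,  0.41186714, -0.4132745 , -0.57394015]), 'ft_force': array([-0.52073861,  0.39247584,  0.05475768]), 'moment': array([-0.0201162 , -0.08299797, -0.03639811]), 'grip_width': 0.08715580593446504}
scene [[621.9500448313488, 0.0, 324.9540156227253], [0.0, 621.9500448313488, 242.34411338104383], [0.0, 0.0, 1.0]] [ 1.74119114  1.96849091 -0.69877989] [ 0.06364501 -0.39379996  1.4875814 ]
side [[527.8438973520457, 0.0, 327.05776370974917], [0.0, 527.8438973520457, 229.3530696149881], [0.0, 0.0, 1.0]] [ 2.27878679 -0.47523537  0.20801314] [-0.49766215  0.15518628  0.77477953]
wrist [[330.6925615042776, 0.0, 317.99245658675983], [0.0, 330.6925615042776, 241.76824010861648], [0.0, 0.0, 1.0]] [-2.33752195 -1.68024625 -0.25990749] [-0.62382975 -0.0371833   0.39207037]
```

View pics/scene0.png

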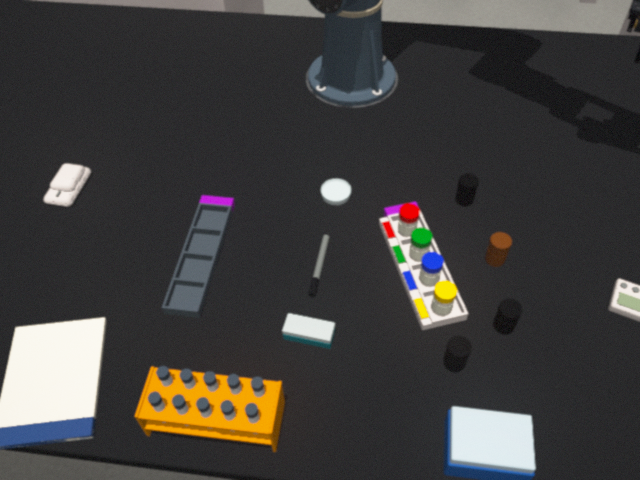

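View pics/side0.png

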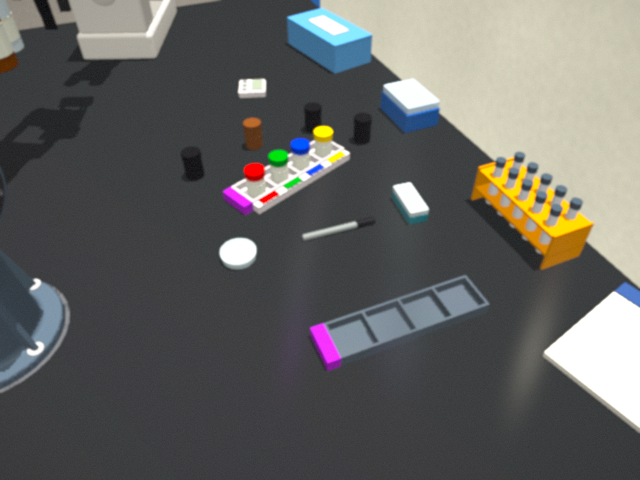

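View pics/wrist0.png

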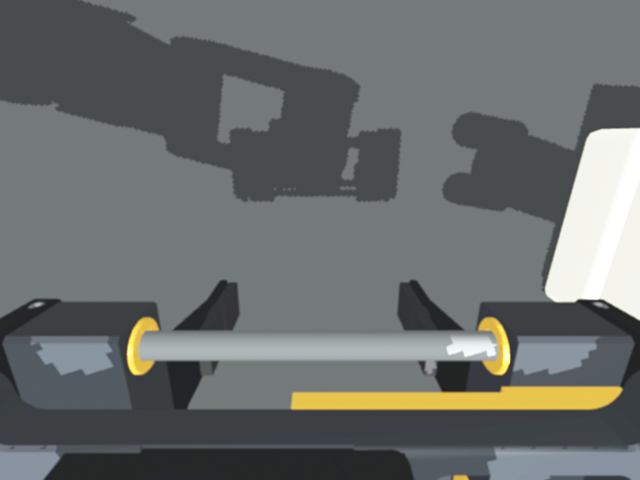

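The scene view shows the white rack with its purple end at (402,210). From that end its jars run red (409,213), green (421,238), blue (432,262), yellow (445,291), and the tags are in the same order. The grey rack is empty, with its purple end at (217,201). The look-alikes are black at (467,190), (507,316) and (457,353), and brown at (499,248). None of them stands in the rack.

Next I'll measure.

```bash
cat > h.py <<'E'
from rig import *
import cv2, numpy as np
from scipy.spatial.transform import Rotation as R
def ray(c,uv,z):
    K=c["camera_matrix"];Rm=cv2.Rodrigues(np.array(c["rvec"]))[0];t=np.array(c["tvec"]).ravel()
    o=-Rm.T@t; uv=np.atleast_2d(np.array(uv,float))
    d=(Rm.T@np.linalg.inv(K)@np.c_[uv,np.ones(len(uv))].T).T
    return o+d*((z-o[2])/d[:,2])[:,None]
def proj(c,P): return cv2.projectPoints(np.array(P,float).reshape(-1,1,3),np.array(c["rvec"]),np.array(c["tvec"]),c["camera_matrix"],None)[0][:,0]
H={'red':[(0,8),(172,180)],'yellow':[(22,35)],'blue':[(110,128)],'green':[(50,75)],'purple':[(140,160)]}
def mask(c,col,smin=120,vmin=60):
    hsv=cv2.cvtColor(c["img"],cv2.COLOR_RGB2HSV); m=0
    for a,b in H[col]: m=m|cv2.inRange(hsv,(a,smin,vmin),(b,255,255))
    return m
def blobs(m,amin=25):
    n,l,s,ce=cv2.connectedComponentsWithStats(m)
    return [(s[i,4],ce[i].round(1),s[i,:4].tolist(),l==i) for i in range(1,n) if s[i,4]>=amin]
E
python3 - <<'E'
from h import *
for n in ["scene","side"]:
    c=camera(n); print(n)
    for col in H:
        for a,ce,bb,_ in blobs(mask(c,col)):
            print(col,a,ce,bb,"z62",ray(c,ce,.062)[0].round(4),"z19",ray(c,ce,.019)[0].round(4))
    if n=="scene":
        im=c["img"]; 
        cr=im[190:375,350:550]; cv2.imwrite("pics/cropW.png",cv2.resize(cr,None,fx=3.2,fy=3.2,interpolation=cv2.INTER_CUBIC)[:,:,::-1])
        cr=im[185:325,150:250]; cv2.imwrite("pics/cropG.png",cv2.resize(cr,None,fx=4,fy=4,interpolation=cv2.INTER_CUBIC)[:,:,::-1])
    else:
        cr=im=c["img"][265:380,295:500]; cv2.imwrite("pics/cropGs.png",cv2.resize(cr,None,fx=3.8,fy=3.8,interpolation=cv2.INTER_CUBIC)[:,:,::-1])
E
```

```text
scene
red 322 [409.1 212.8] [400, 202, 21, 21] z62 [0.4664 0.1527 0.062 ] z19 [0.4287 0.1548 0.019 ]
red 125 [388.3 229.3] [382, 221, 13, 17] z62 [0.5098 0.1175 0.062 ] z19 [0.4743 0.1179 0.019 ]
yellow 441 [445.  291.5] [434, 280, 24, 24] z62 [0.6325 0.2196 0.062 ] z19 [0.603 0.225 0.019]
yellow 179 [420.9 307.8] [414, 298, 15, 21] z62 [0.669  0.1811 0.062 ] z19 [0.6414 0.1845 0.019 ]
blue 371 [432.  261.8] [422, 252, 22, 21] z62 [0.5735 0.1968 0.062 ] z19 [0.5411 0.2011 0.019 ]
blue 136 [409.4 280. ] [403, 271, 14, 19] z62 [0.6161 0.16   0.062 ] z19 [0.5858 0.1625 0.019 ]
blue 617 [ 67.5 429.1] [37, 418, 57, 24] z62 [ 0.9346 -0.3167  0.062 ] z19 [ 0.9202 -0.338   0.019 ]
blue 124 [ 25.8 433.7] [15, 425, 21, 20] z62 [ 0.9485 -0.374   0.062 ] z19 [ 0.9348 -0.3982  0.019 ]
green 337 [421.2 237. ] [411, 228, 22, 20] z62 [0.5209 0.1766 0.062 ] z19 [0.4858 0.1799 0.019 ]
green 116 [398.6 253.9] [393, 246, 12, 17] z62 [0.5631 0.1389 0.062 ] z19 [0.5302 0.1403 0.019 ]
purple 325 [217.2 200.1] [199, 194, 36, 16] z62 [ 0.4754 -0.2056  0.062 ] z19 [ 0.4381 -0.2213  0.019 ]
purple 144 [391.8 2
[... 763 characters left out ...]
0.1244  0.019 ]
blue 295 [299.6 145.3] [290, 137, 20, 18] z62 [0.568 0.191 0.062] z19 [0.59   0.2515 0.019 ]
blue 76 [314.5 169.2] [307, 164, 16, 11] z62 [0.5646 0.1074 0.062 ] z19 [0.5864 0.1616 0.019 ]
blue 190 [628.5 292.1] [616, 282, 24, 24] z62 [ 0.8631 -0.344   0.062 ] z19 [ 0.9071 -0.3233  0.019 ]
green 296 [277.6 157.1] [267, 149, 21, 18] z62 [0.5153 0.1707 0.062 ] z19 [0.5335 0.2297 0.019 ]
green 79 [292.2 182.5] [284, 177, 17, 11] z62 [0.5129 0.0866 0.062 ] z19 [0.5309 0.1392 0.019 ]
purple 462 [237.1 200.7] [222, 186, 31, 29] z62 [0.4083 0.0768 0.062 ] z19 [0.4186 0.1288 0.019 ]
purple 844 [324.9 346.5] [309, 323, 32, 48] z62 [ 0.4285 -0.2552  0.062 ] z19 [ 0.4402 -0.2279  0.019 ]
```

View pics/cropW.png

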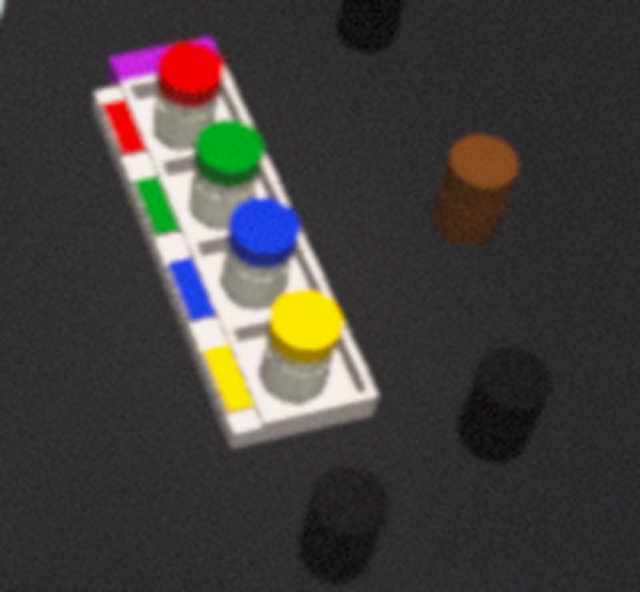

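View pics/cropG.png

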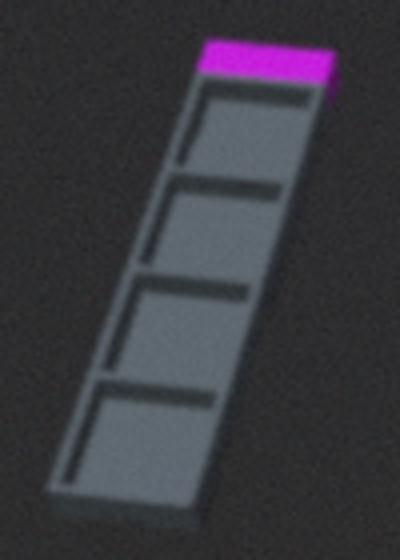

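View pics/cropGs.png

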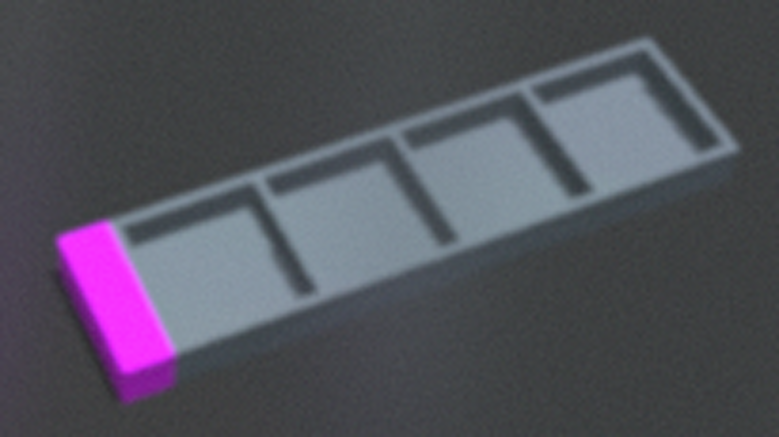

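```bash
cat >> h.py <<'E'
def go(P,jaw):
    """tool-frame shift (mm) and turn to reach TCP P with the jaw axis along +-jaw"""
    o=get_obs(); Rm=R.from_quat(o["tool_rot"]).as_matrix(); p=np.array(o["position"])
    best=None
    for s in (1,-1):
        x=s*np.array([jaw[0],jaw[1],0])/np.hypot(*jaw); y=np.array([0,0,-1.]); z=np.cross(x,y)
        rv=R.from_matrix(Rm.T@np.c_[x,y,z]).as_rotvec()
        if best is None or np.linalg.norm(rv)<np.linalg.norm(best): best=rv
    return (Rm.T@(np.array(P)-p)*1000).round(1), best.round(3)
E
python3 - <<'E'
from h import *
c=camera("scene"); s=camera("side")
A=ray(c,[(201.3,195),(233.8,197.5),(198.3,310.8),(162,307.5)],.02)
B=ray(s,[(326.6,362.9),(310,327.6),(466,275),(489.2,304.5)],.02)
for X in (A,B):
    print(X[:,:2].round(4).tolist(), [round(float(np.linalg.norm(X[i]-X[(i+1)%4])),4) for i in range(4)])
    pe=(X[0]+X[1])/2; fe=(X[2]+X[3])/2; d=(pe-fe)[:2]; d/=np.linalg.norm(d)
    print("yaxis",d, "origin from far end", (fe[:2]+d*.122).round(4),"from purple",(pe[:2]-d*.142).round(4))
# lids: mid-lid centroid in the two views
for col in ['red','green','blue','yellow']:
    r=[]
    for k in (c,s):
        b=[b for b in blobs(mask(k,col)) if b[0]<460 and b[0]>200 and b[1][0]>240 and b[1][0]<460][0]
        r.append(ray(k,b[1],.054)[0,:2])
    print(col,r[0].round(4),r[1].round(4),(sum(r)/2).round(4))
o=get_obs(); print(R.from_quat(o["tool_rot"]).as_matrix().round(3))
# brown / black
for n,uv in dict(brown=(500,240),b1=(467,183),b2=(509,307),b3=(458,345)).items(): print(n,ray(c,uv,.056)[0].round(3))
E
```

```text
[[0.4292, -0.2556], [0.4286, -0.1898], [0.6926, -0.1933], [0.6935, -0.2574]] [0.0658, 0.2641, 0.0641, 0.2642]
yaxis [-0.99995098  0.00990178] origin from far end [ 0.571  -0.2241] from purple [ 0.5709 -0.2241]
[[0.4316, -0.2538], [0.4331, -0.1903], [0.698, -0.1946], [0.6955, -0.2584]] [0.0634, 0.2649, 0.0639, 0.264]
yaxis [-0.99985784  0.01686112] origin from far end [ 0.5748 -0.2244] from purple [ 0.5743 -0.2244]
red [0.4594 0.1531] [0.4631 0.157 ] [0.4613 0.1551]
green [0.5143 0.1772] [0.5186 0.1814] [0.5165 0.1793]
blue [0.5675 0.1976] [0.5721 0.2023] [0.5698 0.1999]
yellow [0.6268 0.2206] [0.6312 0.225 ] [0.629  0.2228]
[[ 0.319 -0.    -0.948]
 [ 0.948 -0.     0.319]
 [-0.001 -1.     0.   ]]
brown [0.507 0.316 0.056]
b1 [0.373 0.259 0.056]
b2 [0.647 0.324 0.056]
b3 [0.727 0.242 0.056]
```

Both views agree to within 4 mm. The grey rack measures 264 × 64 mm as specified, and its origin is about (0.573,-0.224). The tags are 60 mm apart and in line with the jars. I'll hover over the red jar first.

```bash
python3 - <<'E'
from h import *
W=(-.369,.929)
print(go((.461,.155,.15),W))
E
```

```text
(array([-330.8,   72.5, -387.5]), array([-0.   , -0.703, -0.   ]))
```

Call:
jog_arm:
  series:
    - [-60,0,-70,0,-0.12,0,-1]
    - [-110,0,-129,0,-0.24,0,-1]
    - [-150,0,-176,0,-0.36,0,-1]
    - [-190,10,-223,0,-0.48,0,-1]
    - [-230,30,-270,0,-0.6,0,-1]
    - [-270,50,-316,0,-0.703,0,-1]
    - [-305,65,-357,0,-0.703,0,-1]
    - [-331,72,-387,0,-0.703,0,-1]
    - [-331,72,-387,0,-0.703,0,-1]
    - [-331,72,-387,0,-0.703,0,-1]
  grip_force: 15

```text
time: 1.6
position: [0.4608, 0.1546, 0.1504]
tool_rot: [-0.398, -0.585, 0.585, 0.398]
ft_force: [-0.0, 1.6, 0.7]
grip_width: 0.0873
```

```bash
python3 - <<'E'
from h import *
print(get_obs()["time"],get_obs()["position"],get_obs()["joint_velocities"].round(3))
c=camera("wrist"); cv2.imwrite("pics/w1.png",c["img"][:,:,::-1])
for col in H:
    for a,ce,bb,_ in blobs(mask(c,col),100): print(col,a,ce,bb,"z62",ray(c,ce,.062)[0].round(4),"z19",ray(c,ce,.019)[0].round(4))
print(go((.461,.155,.033),(-.369,.929)))
E
```

```text
1.6 [0.46082275 0.15455271 0.15039171] [ 0.051 -0.018  0.02   0.011  0.011  0.01 ]
red 621 [276.4 229.5] [267, 210, 18, 41] z62 [0.4598 0.1187 0.062 ] z19 [0.473  0.1179 0.019 ]
red 1661 [317.  243.2] [295, 220, 44, 47] z62 [0.4586 0.1526 0.062 ] z19 [0.4716 0.1576 0.019 ]
yellow 199 [131.6 353.2] [128, 331, 11, 43] z62 [0.6152 0.0366 0.062 ] z19 [0.655  0.0217 0.019 ]
yellow 176 [504.3 353.6] [498, 330, 11, 44] z62 [0.4937 0.346  0.062 ] z19 [0.5127 0.3842 0.019 ]
yellow 408 [283.4 389.9] [276, 375, 17, 31] z62 [0.6033 0.176  0.062 ] z19 [0.6411 0.185  0.019 ]
blue 104 [319.  361.7] [299, 360, 41, 11] z62 [0.5623 0.1953 0.062 ] z19 [0.5931 0.2076 0.019 ]
green 469 [279.3 289.2] [272, 271, 15, 37] z62 [0.5077 0.1381 0.062 ] z19 [0.5291 0.1406 0.019 ]
green 1524 [319.6 309.6] [298, 287, 44, 45] z62 [0.5131 0.1764 0.062 ] z19 [0.5355 0.1855 0.019 ]
purple 1868 [320.3 183. ] [283, 171, 76, 25] z62 [0.4134 0.1374 0.062 ] z19 [0.4186 0.1398 0.019 ]
(array([ -1. , 117.6,  -0.8]), array([-0.001, -0.001,  0.001]))
```

View pics/w1.png

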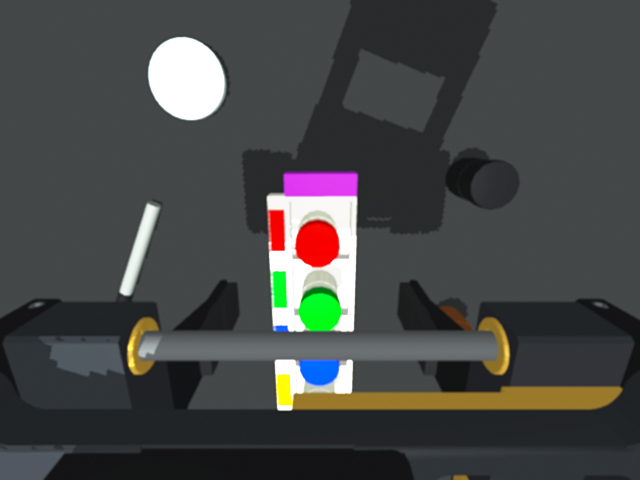

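The wrist picture confirms the red lid at (317,243), which is about (0.459,0.153), with its red tag alongside at (276,230). The jaws straddle the rack crosswise and are clear of the black jar at (488,184). I'll go down and grip.

Call:
jog_arm:
  series:
    - [-1,45,-1,0,0,0,-1]
    - [-1,85,0,0,0,0,-1]
    - [-1,110,0,0,0,0,-1]
    - [-1,117,0,0,0,0,-1]
    - [-1,117,0,0,0,0,-1]
    - [-1,117,0,0,0,0,0.5]
    - [-1,117,0,0,0,0,1]
    - [-1,117,0,0,0,0,1]
    - [-1,117,0,0,0,0,1]
    - [-1,117,0,0,0,0,1]
    - [-1,117,0,0,0,0,1]
    - [-1,117,0,0,0,0,1]
  grip_force: 15

```text
time: 3.15
position: [0.461, 0.1541, 0.0335]
tool_rot: [-0.397, -0.585, 0.585, 0.397]
ft_force: [0.8, 0.6, 0.3]
grip_width: 0.0374
```

Call:
jog_arm:
  series:
    - [0,-10,0,0,0,0,1]
    - [0,-35,0,0,0,0,1]
    - [0,-70,0,0,0,0,1]
    - [0,-95,0,0,0,0,1]
    - [0,-95,0,0,0,0,1]

```text
time: 3.78
position: [0.4623, 0.1544, 0.1306]
tool_rot: [0.398, 0.586, -0.584, -0.396]
ft_force: [-0.3, -0.7, -2.4]
grip_width: 0.0376
```

```bash
python3 - <<'E'
from h import *
o=get_obs(); print(o["time"],o["position"],o["grip_width"])
print(go((.6627,-.2255,.128),(-.013,-1)))
c=camera("wrist"); cv2.imwrite("pics/w2.png",c["img"][200:,:,::-1])
E
```

```text
3.775 [0.46225719 0.15439051 0.13061169] 0.0375602550390231
(array([-427.1,    3.4,  -45.9]), array([ 0.005,  0.391, -0.   ]))
```

View pics/w2.png

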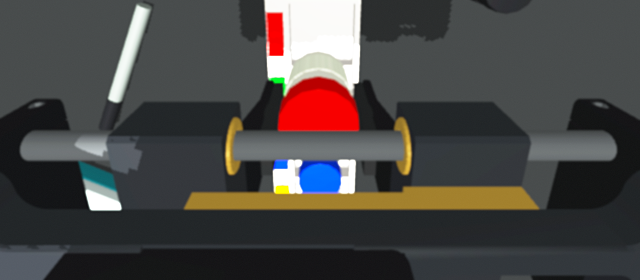

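The red jar is gripped and lifted, and its bay is now empty. I'll carry it to the grey rack's far bay.

Call:
jog_arm:
  series:
    - [-30,0,-3,0,0.03,0,1]
    - [-75,0,-8,0,0.09,0,1]
    - [-125,0,-13,0,0.16,0,1]
    - [-175,0,-18,0,0.23,0,1]
    - [-225,0,-23,0,0.3,0,1]
    - [-275,2,-29,0,0.35,0,1]
    - [-325,3,-35,0,0.391,0,1]
    - [-370,3,-40,0,0.391,0,1]
    - [-405,3,-43,0,0.391,0,1]
    - [-422,3,-45,0,0.391,0,1]
    - [-427,3,-46,0,0.391,0,1]
    - [-427,3,-46,0,0.391,0,1]

```text
time: 5.32
position: [0.6606, -0.2244, 0.1248]
tool_rot: [-0.502, -0.497, 0.497, 0.504]
ft_force: [0.1, -0.3, -0.7]
grip_width: 0.0373
```

```bash
python3 - <<'E'
from h import *
o=get_obs(); print(o["time"],o["position"],o["grip_width"])
c=camera("wrist"); cv2.imwrite("pics/w3.png",c["img"][:,:,::-1])
s=camera("side"); cv2.imwrite("pics/s3.png",s["img"][:,:,::-1])
for a,ce,bb,_ in blobs(mask(c,'purple'),100): print(a,ce,bb,"z20",ray(c,ce,.02)[0].round(4))
print(go((.6627,-.2255,.037),(-.013,-1)))
E
```

```text
5.325 [ 0.66059217 -0.22438304  0.12484353] 0.037291506174073986
(array([-1.6, 88.3, -2.2]), array([-0.001,  0.001,  0.001]))
```

View pics/w3.png

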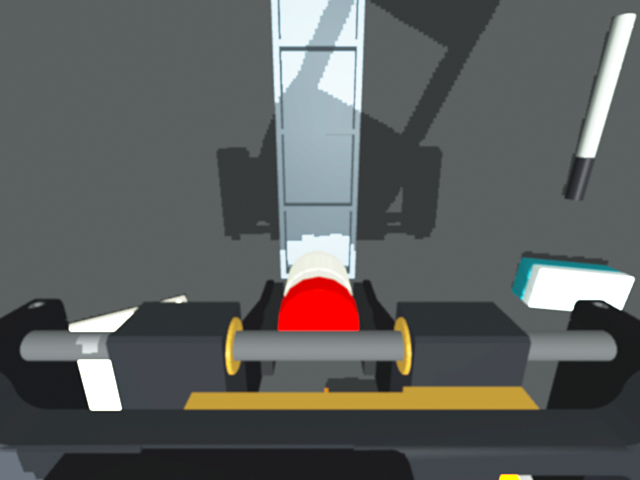

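View pics/s3.png

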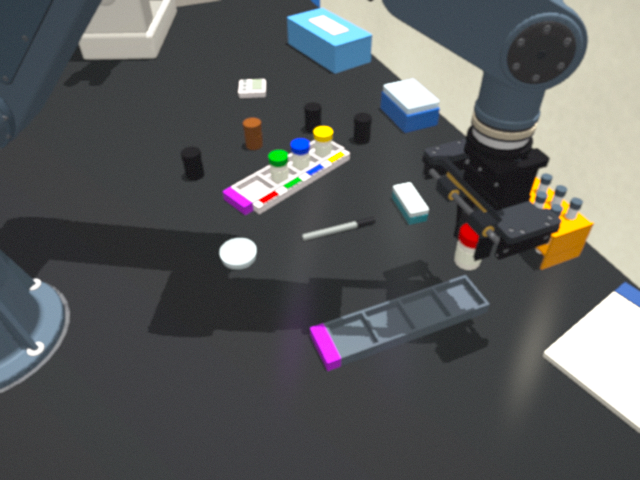

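```bash
python3 - <<'E'
from h import *
c=camera("wrist")
print(ray(c,[(279,205),(357,205),(317,205),(317,132),(317,47),(275,47),(363,47)],.02).round(4))
g=cv2.cvtColor(c["img"],cv2.COLOR_RGB2GRAY)
print(proj(c,[(.6627,-.2255,.02),(.6327,-.2255,.02),(.5727,-.2243,.02)]))
E
```

```text
[[ 0.6301 -0.2558  0.02  ]
 [ 0.6308 -0.1918  0.02  ]
 [ 0.6304 -0.2246  0.02  ]
 [ 0.5736 -0.2239  0.02  ]
 [ 0.5158 -0.2232  0.02  ]
 [ 0.5155 -0.2532  0.02  ]
 [ 0.5162 -0.1903  0.02  ]]
[[316.38598973 242.46460897]
 [315.92056534 207.74033525]
 [316.45261198 130.81459173]]
```

Call:
jog_arm:
  series:
    - [0,35,-1,0,0,0,1]
    - [0,65,-1,0,0,0,1]
    - [0,80,-1,0,0,0,1]
    - [0,87,-1,0,0,0,1]
    - [0,90,-1,0,0,0,1]
    - [0,90,-1,0,0,0,1]
    - [0,90,-1,0,0,0,1]

```text
time: 6.35
position: [0.6629, -0.226, 0.0366]
tool_rot: [0.504, 0.497, -0.497, -0.503]
ft_force: [-0.3, -0.2, -0.6]
grip_width: 0.0373
```

```bash
python3 - <<'E'
from h import *
o=get_obs(); print(o["time"],o["position"],o["ft_force"],o["joint_velocities"].round(3))
E
```

```text
6.35 [ 0.66294439 -0.22598956  0.0365567 ] [-0.30234266 -0.21548649 -0.62321999] [ 0.001  0.001  0.003  0.001 -0.002  0.002]
```

Call:
jog_arm:
  series:
    - [0,1.5,0,0,0,0,1]
    - [0,2.5,0,0,0,0,1]
    - [0,2.5,0,0,0,0,1]

```text
time: 6.72
position: [0.6626, -0.2258, 0.0336]
tool_rot: [0.503, 0.497, -0.497, -0.503]
ft_force: [-0.3, -0.2, 2.3]
grip_width: 0.0372
```

The floor has been touched (force went from -0.6 to +2.3 N). I'll release and go up.

Call:
jog_arm:
  series:
    - [0,0,0,0,0,0,0]
    - [0,0,0,0,0,0,-0.5]
    - [0,0,0,0,0,0,-1]
    - [0,0,0,0,0,0,-1]
    - [0,0,0,0,0,0,-1]
    - [0,-30,0,0,0,0,-1]
    - [0,-70,0,0,0,0,-1]
    - [0,-105,0,0,0,0,-1]
    - [0,-105,0,0,0,0,-1]

```text
time: 7.85
position: [0.6647, -0.2268, 0.142]
tool_rot: [0.506, 0.498, -0.496, -0.5]
ft_force: [0.4, -0.8, 0.4]
grip_width: 0.087
```

```bash
python3 - <<'E'
from h import *
o=get_obs(); print(o["time"],o["position"],o["grip_width"])
s=camera("side"); cv2.imwrite("pics/s4.png",s["img"][150:400,200:600,::-1])
for a,ce,bb,_ in blobs(mask(s,'red'),100): print(a,ce,bb,"z54",ray(s,ce,.054)[0].round(4))
print(go((.516,.179,.14),(-.369,.929)))
E
```

```text
7.85 [ 0.66467069 -0.22684763  0.14197314] 0.08697440354396813
578 [463.8 280. ] [450, 268, 29, 26] z54 [ 0.6658 -0.2251  0.054 ]
(array([403.2,  -1.4, 152.3]), array([ 0.003, -0.391, -0.002]))
```

View pics/s4.png

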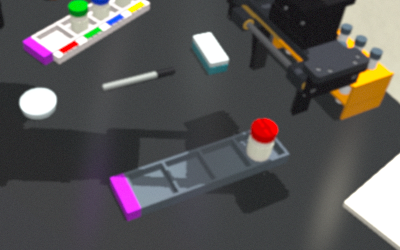

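The red jar stands upright in the far bay, with its lid at side pixel (464,280). Green is next.

Call:
jog_arm:
  series:
    - [35,0,13,0,-0.04,0,-1]
    - [80,0,30,0,-0.1,0,-1]
    - [130,0,49,0,-0.17,0,-1]
    - [180,0,68,0,-0.24,0,-1]
    - [230,0,87,0,-0.31,0,-1]
    - [280,0,106,0,-0.37,0,-1]
    - [330,0,125,0,-0.391,0,-1]
    - [375,0,142,0,-0.391,0,-1]
    - [400,0,152,0,-0.391,0,-1]
    - [402,0,153,0,-0.391,0,-1]
    - [402,0,153,0,-0.391,0,-1]

```text
time: 9.28
position: [0.5142, 0.1778, 0.1372]
tool_rot: [-0.397, -0.585, 0.586, 0.397]
ft_force: [-0.5, -0.3, -0.8]
grip_width: 0.0871
```

```bash
python3 - <<'E'
from h import *
o=get_obs(); print(o["time"],o["position"],o["grip_width"])
c=camera("wrist"); cv2.imwrite("pics/w5.png",c["img"][:,:,::-1])
for col in ('green','blue','yellow'):
    for a,ce,bb,_ in blobs(mask(c,col),300): print(col,a,ce,bb,"z60",ray(c,ce,.060)[0].round(4),"z19",ray(c,ce,.019)[0].round(4))
print(go((.515,.178,.033),(-.369,.929)))
E
```

```text
9.275 [0.51420724 0.1777831  0.13716476] 0.08708613677369997
green 634 [273.  235.7] [264, 215, 18, 43] z60 [0.5153 0.1413 0.06  ] z19 [0.5288 0.1404 0.019 ]
green 1812 [317.1 251.7] [294, 227, 47, 50] z60 [0.5149 0.177  0.06  ] z19 [0.5284 0.1822 0.019 ]
blue 445 [316.6 307.1] [294, 292, 46, 40] z60 [0.5593 0.1942 0.06  ] z19 [0.5804 0.2023 0.019 ]
yellow 1372 [316.3 377.5] [294, 360, 46, 35] z60 [0.6235 0.2193 0.06  ] z19 [0.6555 0.2318 0.019 ]
(array([  0.4, 104.4,  -0.7]), array([-0.001, -0.001, -0.   ]))
```

View pics/w5.png

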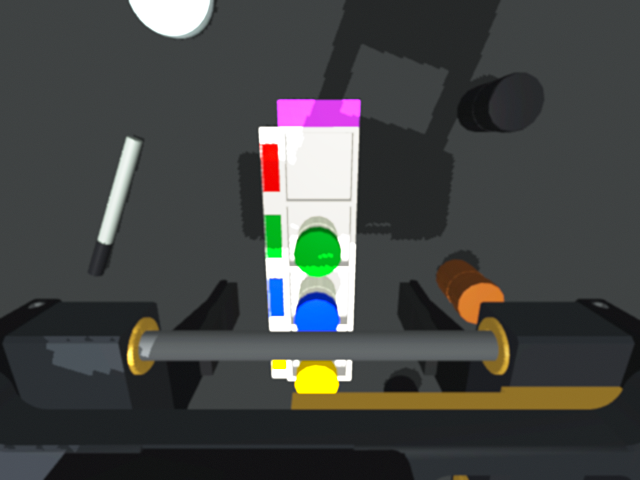

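The green lid at (317,252) is centred under the jaws at (0.515,0.177). The brown look-alike at (480,300) is well outside the fingers.

Call:
jog_arm:
  series:
    - [0,40,0,0,0,0,-1]
    - [0,75,0,0,0,0,-1]
    - [0,97,0,0,0,0,-1]
    - [0,104,0,0,0,0,-1]
    - [0,104,0,0,0,0,-1]
    - [0,104,0,0,0,0,0.5]
    - [0,104,0,0,0,0,1]
    - [0,104,0,0,0,0,1]
    - [0,104,0,0,0,0,1]
    - [0,104,0,0,0,0,1]
    - [0,104,0,0,0,0,1]
    - [0,104,0,0,0,0,1]

```text
time: 10.82
position: [0.5146, 0.1783, 0.0341]
tool_rot: [0.397, 0.585, -0.585, -0.397]
ft_force: [0.0, 0.2, -0.1]
grip_width: 0.0373
```

Call:
jog_arm:
  series:
    - [0,-10,0,0,0,0,1]
    - [0,-35,0,0,0,0,1]
    - [0,-70,0,0,0,0,1]
    - [0,-95,0,0,0,0,1]
    - [0,-95,0,0,0,0,1]

```text
time: 11.45
position: [0.516, 0.1785, 0.1312]
tool_rot: [0.398, 0.586, -0.584, -0.396]
ft_force: [0.7, 0.6, -1.0]
grip_width: 0.037
```

```bash
python3 - <<'E'
from h import *
o=get_obs(); print(o["time"],o["position"],o["grip_width"])
print(go((.602,-.2245,.128),(-.013,-1)))
E
```

```text
11.45 [0.51595771 0.17853866 0.13124837] 0.03700301877239613
(array([-406.3,    3.4,   68.9]), array([ 0.005,  0.391, -0.   ]))
```

Call:
jog_arm:
  series:
    - [-30,0,5,0,0.03,0,1]
    - [-75,0,13,0,0.09,0,1]
    - [-125,0,21,0,0.16,0,1]
    - [-175,0,30,0,0.23,0,1]
    - [-225,0,38,0,0.3,0,1]
    - [-275,0,47,0,0.35,0,1]
    - [-325,0,55,0,0.391,0,1]
    - [-370,0,63,0,0.391,0,1]
    - [-395,0,67,0,0.391,0,1]
    - [-405,0,69,0,0.391,0,1]
    - [-406,0,69,0,0.391,0,1]
    - [-406,0,69,0,0.391,0,1]
    - [-406,0,69,0,0.391,0,1]

```text
time: 13.08
position: [0.6001, -0.223, 0.1291]
tool_rot: [-0.503, -0.497, 0.497, 0.503]
ft_force: [-0.2, -0.2, -0.3]
grip_width: 0.037
```

```bash
python3 - <<'E'
from h import *
o=get_obs(); print(o["time"],o["position"],o["grip_width"])
c=camera("wrist"); cv2.imwrite("pics/w6.png",c["img"][:,:,::-1])
print(go((.602,-.2245,.037),(-.013,-1)))
E
```

```text
13.075 [ 0.60012553 -0.22295314  0.12913904] 0.03700294885138439
(array([-1.3, 92.2, -1.8]), array([-0.   ,  0.002,  0.   ]))
```

View pics/w6.png

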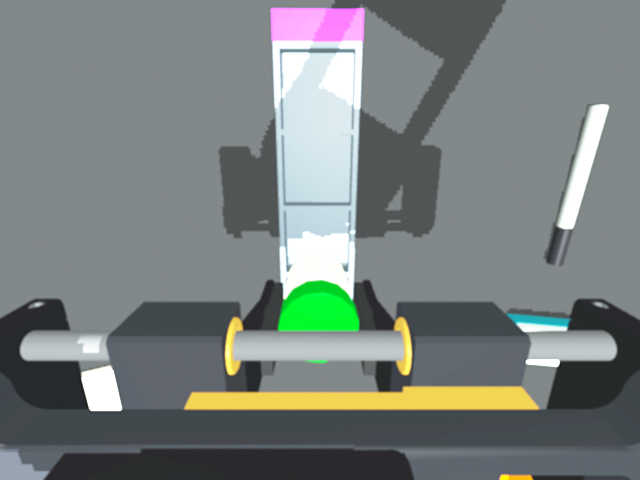

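The green jar hangs upright over the second bay from the far end; the divider at row 205 sits where it did before. I'll lower it.

Call:
jog_arm:
  series:
    - [-1,35,-1,0,0,0,1]
    - [-1,65,-1,0,0,0,1]
    - [-1,82,-1,0,0,0,1]
    - [-1,89,-1,0,0,0,1]
    - [-1,92,-1,0,0,0,1]
    - [-1,93.5,-1,0,0,0,1]
    - [-1,93.5,-1,0,0,0,1]

```text
time: 14.0
position: [0.6017, -0.2258, 0.0363]
tool_rot: [0.504, 0.497, -0.497, -0.503]
ft_force: [0.0, -0.2, -1.3]
grip_width: 0.0372
```

Call:
jog_arm:
  series:
    - [0,1.5,0,0,0,0,1]
    - [0,2.5,0,0,0,0,1]
    - [0,2.5,0,0,0,0,1]

```text
time: 14.38
position: [0.6018, -0.2258, 0.034]
tool_rot: [0.504, 0.497, -0.497, -0.503]
ft_force: [0.3, 0.4, 5.1]
grip_width: 0.0376
```

The floor has been touched (5 N). Releasing.

Call:
jog_arm:
  series:
    - [0,0,0,0,0,0,0]
    - [0,0,0,0,0,0,-0.5]
    - [0,0,0,0,0,0,-1]
    - [0,0,0,0,0,0,-1]
    - [0,0,0,0,0,0,-1]
    - [0,-30,0,0,0,0,-1]
    - [0,-70,0,0,0,0,-1]
    - [0,-105,0,0,0,0,-1]
    - [0,-105,0,0,0,0,-1]
    - [0,-105,0,0,0,0,-1]

```text
time: 15.62
position: [0.6007, -0.2252, 0.1375]
tool_rot: [-0.503, -0.497, 0.497, 0.504]
ft_force: [0.4, 0.7, -0.4]
grip_width: 0.0868
```

```bash
python3 - <<'E'
from h import *
o=get_obs(); print(o["time"],o["position"],o["grip_width"])
s=camera("side"); cv2.imwrite("pics/s7.png",s["img"][150:400,200:600,::-1])
for col in('red','green'):
    for a,ce,bb,_ in blobs(mask(s,col),200): print(col,a,ce,bb,"z54",ray(s,ce,.054)[0].round(4))
print(go((.569,.199,.14),(-.369,.929)))
E
```

```text
15.625 [ 0.60067828 -0.22518213  0.13750782] 0.08678974392797444
red 474 [465.3 281.7] [450, 268, 29, 26] z54 [ 0.6659 -0.2288  0.054 ]
green 562 [429.6 292.4] [417, 280, 27, 26] z54 [ 0.6067 -0.2254  0.054 ]
(array([423.6,  -2.6,  36.7]), array([-0.002, -0.391,  0.002]))
```

View pics/s7.png

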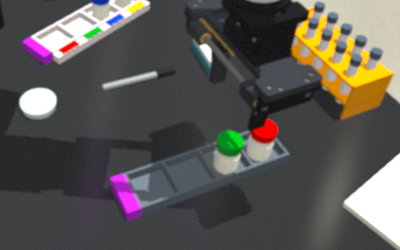

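Red and green both stand upright in their bays, at crop pixels (265,131) and (230,142). Blue is next.

Call:
jog_arm:
  series:
    - [35,0,3,0,-0.04,0,-1]
    - [80,0,7,0,-0.1,0,-1]
    - [130,0,11,0,-0.17,0,-1]
    - [180,0,16,0,-0.24,0,-1]
    - [230,0,20,0,-0.31,0,-1]
    - [285,0,25,0,-0.37,0,-1]
    - [340,0,29,0,-0.391,0,-1]
    - [390,0,34,0,-0.391,0,-1]
    - [417,0,36,0,-0.391,0,-1]
    - [423,0,37,0,-0.391,0,-1]
    - [423,0,37,0,-0.391,0,-1]

```text
time: 17.05
position: [0.5691, 0.1974, 0.137]
tool_rot: [-0.397, -0.585, 0.586, 0.397]
ft_force: [1.7, -0.1, -0.3]
grip_width: 0.0875
```

```bash
python3 - <<'E'
from h import *
o=get_obs(); print(o["time"],o["position"],o["grip_width"])
c=camera("wrist"); cv2.imwrite("pics/w8.png",c["img"][:,:,::-1])
for col in ('blue','yellow'):
    for a,ce,bb,_ in blobs(mask(c,col),300): print(col,a,ce,bb,"z60",ray(c,ce,.060)[0].round(4),"z19",ray(c,ce,.019)[0].round(4))
print(go((.569,.199,.033),(-.369,.929)))
E
```

```text
17.05 [0.56908888 0.1974054  0.13703894] 0.08747480003732923
blue 524 [275.4 232.9] [267, 217, 17, 40] z60 [0.5674 0.1618 0.06  ] z19 [0.5804 0.1611 0.019 ]
blue 1647 [318.9 247.9] [296, 225, 47, 50] z60 [0.5664 0.1967 0.06  ] z19 [0.5792 0.202  0.019 ]
yellow 574 [277.7 298.3] [269, 280, 17, 38] z60 [0.6183 0.1818 0.06  ] z19 [0.64   0.1845 0.019 ]
yellow 1322 [318.6 316.1] [296, 297, 47, 35] z60 [0.6212 0.2183 0.06  ] z19 [0.6434 0.2273 0.019 ]
(array([  2.2, 104.3,  -0.6]), array([-0.002, -0.   , -0.   ]))
```

View pics/w8.png

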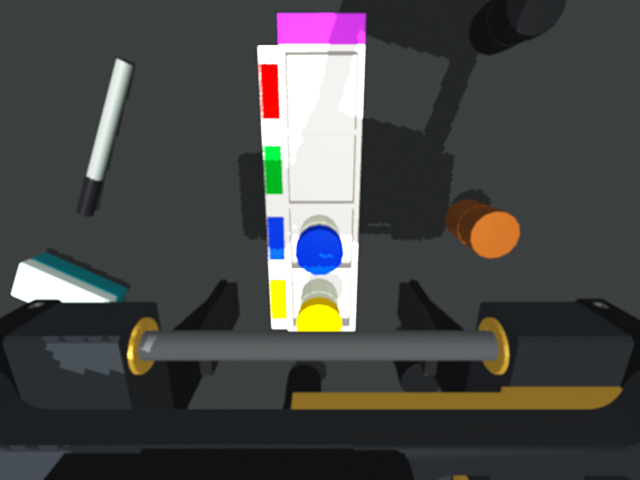

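The blue lid at (319,250) is centred, and the brown look-alike is clear. I'll grip and lift.

Call:
jog_arm:
  series:
    - [1,40,1,0,0,0,-1]
    - [1,75,1,0,0,0,-1]
    - [1,97,1,0,0,0,-1]
    - [1,104,1,0,0,0,-1]
    - [1,104,1,0,0,0,-1]
    - [1,104,1,0,0,0,0.5]
    - [1,104,1,0,0,0,1]
    - [1,104,1,0,0,0,1]
    - [1,104,1,0,0,0,1]
    - [1,104,1,0,0,0,1]
    - [1,104,1,0,0,0,1]
    - [1,104,1,0,0,0,1]

```text
time: 18.6
position: [0.5684, 0.1985, 0.0341]
tool_rot: [0.397, 0.585, -0.585, -0.397]
ft_force: [0.1, -0.7, 0.1]
grip_width: 0.0374
```

Call:
jog_arm:
  series:
    - [0,-10,0,0,0,0,1]
    - [0,-35,0,0,0,0,1]
    - [0,-70,0,0,0,0,1]
    - [0,-95,0,0,0,0,1]
    - [0,-95,0,0,0,0,1]

```text
time: 19.23
position: [0.5701, 0.1988, 0.1316]
tool_rot: [0.399, 0.586, -0.584, -0.396]
ft_force: [-0.0, -0.5, -0.1]
grip_width: 0.0371
```

```bash
python3 - <<'E'
from h import *
o=get_obs(); print(o["time"],o["position"],o["grip_width"])
print(go((.542,-.2238,.128),(-.013,-1)))
E
```

```text
19.225 [0.57007199 0.19878757 0.13156442] 0.037067921049523354
(array([-382.3,    3. ,  182.2]), array([ 0.006,  0.391, -0.   ]))
```

Call:
jog_arm:
  series:
    - [-30,0,14,0,0.03,0,1]
    - [-70,0,33,0,0.09,0,1]
    - [-115,0,55,0,0.16,0,1]
    - [-160,0,76,0,0.23,0,1]
    - [-205,0,98,0,0.3,0,1]
    - [-250,0,119,0,0.35,0,1]
    - [-295,0,141,0,0.391,0,1]
    - [-335,0,160,0,0.391,0,1]
    - [-368,0,175,0,0.391,0,1]
    - [-382,0,181,0,0.391,0,1]
    - [-383,0,181,0,0.391,0,1]
    - [-383,0,181,0,0.391,0,1]
    - [-383,0,181,0,0.391,0,1]

```text
time: 20.85
position: [0.5415, -0.2226, 0.1289]
tool_rot: [-0.502, -0.497, 0.497, 0.503]
ft_force: [-0.5, -0.0, -0.9]
grip_width: 0.0375
```

```bash
python3 - <<'E'
from h import *
o=get_obs(); print(o["time"],o["position"],o["grip_width"])
c=camera("wrist"); cv2.imwrite("pics/w9.png",c["img"][:,:,::-1])
print(go((.542,-.2238,.037),(-.013,-1)))
E
```

```text
20.85 [ 0.5415271  -0.22263039  0.12893696] 0.03753788865271761
(array([-1. , 92.1, -0.4]), array([-0.   ,  0.002,  0.   ]))
```

View pics/w9.png

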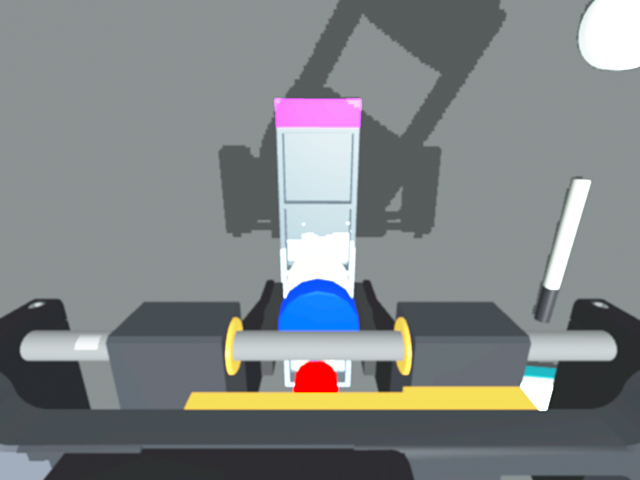

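The blue jar is over the third bay, with the divider again at row 203. I'll lower it.

Call:
jog_arm:
  series:
    - [0,35,0,0,0,0,1]
    - [0,65,0,0,0,0,1]
    - [0,82,0,0,0,0,1]
    - [0,89,0,0,0,0,1]
    - [0,92,0,0,0,0,1]
    - [0,93.5,0,0,0,0,1]
    - [0,93.5,0,0,0,0,1]

```text
time: 21.78
position: [0.542, -0.2246, 0.0362]
tool_rot: [0.504, 0.497, -0.497, -0.503]
ft_force: [-0.3, -0.6, -1.1]
grip_width: 0.0374
```

Call:
jog_arm:
  series:
    - [0,1,0,0,0,0,1]
    - [0,2,0,0,0,0,1]
    - [0,2,0,0,0,0,1]

```text
time: 22.15
position: [0.5419, -0.2245, 0.034]
tool_rot: [0.503, 0.497, -0.497, -0.503]
ft_force: [-0.5, 0.7, 2.4]
grip_width: 0.0372
```

Call:
jog_arm:
  series:
    - [0,0,0,0,0,0,0]
    - [0,0,0,0,0,0,-0.5]
    - [0,0,0,0,0,0,-1]
    - [0,0,0,0,0,0,-1]
    - [0,0,0,0,0,0,-1]
    - [0,-30,0,0,0,0,-1]
    - [0,-70,0,0,0,0,-1]
    - [0,-105,0,0,0,0,-1]
    - [0,-105,0,0,0,0,-1]
    - [0,-105,0,0,0,0,-1]

```text
time: 23.4
position: [0.541, -0.2239, 0.1379]
tool_rot: [-0.503, -0.497, 0.497, 0.504]
ft_force: [-0.3, 0.0, 0.7]
grip_width: 0.087
```

```bash
python3 - <<'E'
from h import *
o=get_obs(); print(o["time"],o["position"],o["grip_width"])
s=camera("side"); cv2.imwrite("pics/s10.png",s["img"][150:400,200:600,::-1])
for col in('red','green','blue'):
    for a,ce,bb,_ in blobs(mask(s,col),200): print(col,a,ce,bb,"z54",ray(s,ce,.054)[0].round(4))
print(go((.626,.221,.14),(-.369,.929)))
E
```

```text
23.4 [ 0.54099444 -0.22388581  0.13794249] 0.08702750018967122
red 598 [463.5 279.7] [450, 267, 29, 27] z54 [ 0.6658 -0.2244  0.054 ]
green 516 [430.5 293. ] [417, 280, 27, 26] z54 [ 0.6073 -0.2269  0.054 ]
blue 616 [391.9 304.7] [378, 291, 29, 28] z54 [ 0.5456 -0.2236  0.054 ]
(array([445.8,  -2.2, -79.6]), array([-0.002, -0.391,  0.002]))
```

View pics/s10.png

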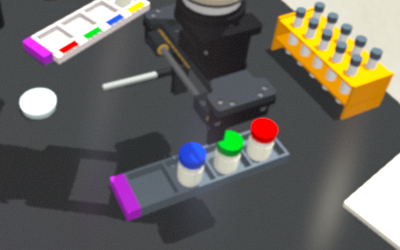

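Three jars stand in place. Now yellow.

Call:
jog_arm:
  series:
    - [35,0,-6,0,-0.04,0,-1]
    - [80,0,-14,0,-0.1,0,-1]
    - [130,0,-23,0,-0.17,0,-1]
    - [180,0,-32,0,-0.24,0,-1]
    - [230,0,-41,0,-0.31,0,-1]
    - [285,0,-51,0,-0.37,0,-1]
    - [340,0,-61,0,-0.391,0,-1]
    - [395,0,-71,0,-0.391,0,-1]
    - [435,0,-78,0,-0.391,0,-1]
    - [446,0,-80,0,-0.391,0,-1]
    - [446,0,-80,0,-0.391,0,-1]
    - [446,0,-80,0,-0.391,0,-1]

```text
time: 24.95
position: [0.6268, 0.219, 0.1378]
tool_rot: [-0.397, -0.584, 0.585, 0.398]
ft_force: [-0.1, 0.8, 0.2]
grip_width: 0.0874
```

```bash
python3 - <<'E'
from h import *
o=get_obs(); print(o["time"],o["position"],o["grip_width"])
c=camera("wrist"); cv2.imwrite("pics/w11.png",c["img"][:,:,::-1])
for col in ('yellow',):
    for a,ce,bb,_ in blobs(mask(c,col),300): print(col,a,ce,bb,"z60",ray(c,ce,.060)[0].round(4),"z19",ray(c,ce,.019)[0].round(4))
print(go((.626,.221,.033),(-.369,.929)))
E
```

```text
24.95 [0.62677638 0.21895482 0.13780786] 0.08744024545347791
yellow 725 [276.9 235.8] [267, 215, 19, 43] z60 [0.627  0.1852 0.06  ] z19 [0.6403 0.1847 0.019 ]
yellow 1943 [320.3 252. ] [297, 226, 47, 52] z60 [0.627  0.2206 0.06  ] z19 [0.6403 0.2262 0.019 ]
(array([  2.4, 105.1,   0. ]), array([-0.001, -0.002, -0.   ]))
```

View pics/w11.png

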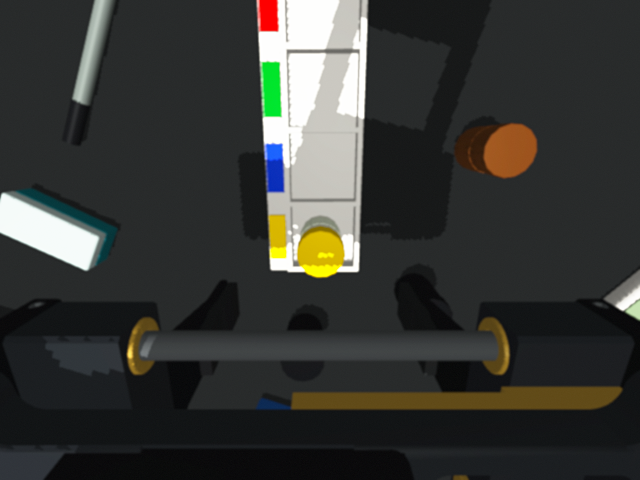

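The yellow lid at (320,252) is centred at about (0.627,0.221). The nearest black look-alikes are at least 57 mm away along the row, so the fingers clear them.

Call:
jog_arm:
  series:
    - [2,40,0,0,0,0,-1]
    - [2,75,0,0,0,0,-1]
    - [2,97,0,0,0,0,-1]
    - [2,104,0,0,0,0,-1]
    - [2,104,0,0,0,0,-1]
    - [2,104,0,0,0,0,0.5]
    - [2,104,0,0,0,0,1]
    - [2,104,0,0,0,0,1]
    - [2,104,0,0,0,0,1]
    - [2,104,0,0,0,0,1]
    - [2,104,0,0,0,0,1]
    - [2,104,0,0,0,0,1]

```text
time: 26.5
position: [0.6266, 0.2225, 0.0346]
tool_rot: [0.397, 0.585, -0.585, -0.397]
ft_force: [0.9, -0.1, -0.2]
grip_width: 0.0372
```

Call:
jog_arm:
  series:
    - [0,-10,0,0,0,0,1]
    - [0,-35,0,0,0,0,1]
    - [0,-70,0,0,0,0,1]
    - [0,-95,0,0,0,0,1]
    - [0,-95,0,0,0,0,1]

```text
time: 27.12
position: [0.6284, 0.2229, 0.1325]
tool_rot: [0.399, 0.587, -0.584, -0.396]
ft_force: [0.4, -0.1, -0.6]
grip_width: 0.0372
```

```bash
python3 - <<'E'
from h import *
o=get_obs(); print(o["time"],o["position"],o["grip_width"])
print(go((.483,-.223,.128),(-.013,-1)))
E
```

```text
27.125 [0.62843659 0.22287037 0.13250437] 0.03715935937278534
(array([-360.6,    3.2,  299.9]), array([ 0.006,  0.391, -0.   ]))
```

Call:
jog_arm:
  series:
    - [-25,0,21,0,0.03,0,1]
    - [-60,0,50,0,0.09,0,1]
    - [-95,0,79,0,0.16,0,1]
    - [-130,0,108,0,0.23,0,1]
    - [-170,0,141,0,0.3,0,1]
    - [-210,0,175,0,0.35,0,1]
    - [-250,0,208,0,0.391,0,1]
    - [-290,0,241,0,0.391,0,1]
    - [-325,0,270,0,0.391,0,1]
    - [-350,0,291,0,0.391,0,1]
    - [-360,0,299,0,0.391,0,1]
    - [-361,0,299,0,0.391,0,1]
    - [-361,0,299,0,0.391,0,1]
    - [-361,0,299,0,0.391,0,1]

```text
time: 28.88
position: [0.4822, -0.222, 0.1295]
tool_rot: [-0.503, -0.497, 0.497, 0.503]
ft_force: [-0.4, -0.1, 0.1]
grip_width: 0.0377
```

```bash
python3 - <<'E'
from h import *
o=get_obs(); print(o["time"],o["position"],o["grip_width"])
c=camera("wrist"); cv2.imwrite("pics/w12.png",c["img"][:,:,::-1])
print(go((.482,-.223,.037),(-.013,-1)))
E
```

```text
28.875 [ 0.4822275  -0.2220363   0.12947808] 0.03771049605531054
(array([-0.8, 92.5,  0.2]), array([-0.   ,  0.002,  0.   ]))
```

View pics/w12.png

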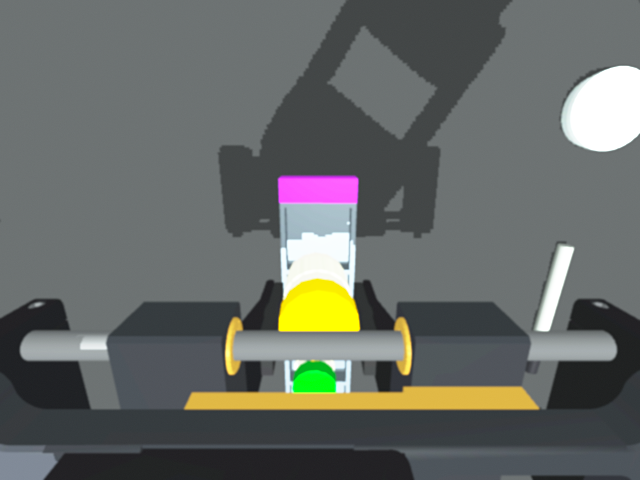

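The yellow jar is over the bay next to the purple block, which ends at row 204. I'll lower it.

Call:
jog_arm:
  series:
    - [0,35,0,0,0,0,1]
    - [0,65,0,0,0,0,1]
    - [0,82,0,0,0,0,1]
    - [0,89,0,0,0,0,1]
    - [0,92,0,0,0,0,1]
    - [0,93.5,0,0,0,0,1]
    - [0,93.5,0,0,0,0,1]

```text
time: 29.8
position: [0.4823, -0.2236, 0.0366]
tool_rot: [0.504, 0.497, -0.497, -0.503]
ft_force: [0.2, -0.6, -0.1]
grip_width: 0.0373
```

Call:
jog_arm:
  series:
    - [0,1,0,0,0,0,1]
    - [0,2,0,0,0,0,1]
    - [0,2,0,0,0,0,1]

```text
time: 30.18
position: [0.4822, -0.2236, 0.0344]
tool_rot: [0.503, 0.497, -0.497, -0.503]
ft_force: [0.8, 0.3, 3.2]
grip_width: 0.0377
```

Touched down. I'll release and move well clear for the final look.

Call:
jog_arm:
  series:
    - [0,0,0,0,0,0,0]
    - [0,0,0,0,0,0,-0.5]
    - [0,0,0,0,0,0,-1]
    - [0,0,0,0,0,0,-1]
    - [0,0,0,0,0,0,-1]
    - [0,-30,0,0,0,0,-1]
    - [0,-70,0,0,0,0,-1]
    - [0,-110,0,0,0,0,-1]
    - [40,-120,0,0,0,0,-1]
    - [90,-120,0,0,0,0,-1]
    - [140,-120,0,0,0,0,-1]
    - [180,-120,0,0,0,0,-1]
    - [200,-120,0,0,0,0,-1]
    - [200,-120,0,0,0,0,-1]
    - [200,-120,0,0,0,0,-1]

```text
time: 32.05
position: [0.4848, -0.0241, 0.1541]
tool_rot: [0.503, 0.497, -0.497, -0.503]
ft_force: [-0.2, -0.5, -0.9]
grip_width: 0.087
```

```bash
python3 - <<'E'
from h import *
o=get_obs(); print(o["time"],o["position"],o["grip_width"])
O=np.array([.573,-.224]); Y=np.array([-.9999,.013]); X=np.array([Y[1],-Y[0]])
ims=[]
for n in("side","scene"):
    s=camera(n)
    for col in('red','green','blue','yellow'):
        for a,ce,bb,_ in blobs(mask(s,col),200):
            p=ray(s,ce,.054)[0,:2]; d=p-O
            if abs(d@X)<.06 and abs(d@Y)<.15: print(n,col,a,ce,bb,"rack x,y",(d@X).round(4),(d@Y).round(4))
    cr=s["img"][230:390,280:520] if n=="side" else s["img"][170:330,130:370]
    ims.append(cv2.resize(cr,None,fx=1.65,fy=1.65))
cv2.imwrite("pics/f13.png",np.hstack(ims)[:,:,::-1])
E
```

```text
32.05 [ 0.48482416 -0.02408121  0.15410599] 0.0870188455941982
side red 595 [463.6 279.7] [450, 267, 29, 27] rack x,y 0.0007 -0.0929
side green 567 [429.5 292.3] [416, 280, 28, 26] rack x,y -0.0008 -0.0336
side blue 599 [391.7 304.5] [378, 292, 29, 27] rack x,y 0.0005 0.0275
side yellow 690 [353.8 318.3] [340, 304, 29, 30] rack x,y -0.0008 0.0873
scene red 442 [179.2 281.9] [167, 271, 25, 23] rack x,y -0.004 -0.087
scene green 380 [188.  254.2] [177, 244, 23, 21] rack x,y -0.0054 -0.0273
scene blue 364 [197.7 228.1] [187, 218, 23, 21] rack x,y -0.0043 0.0331
scene yellow 352 [205.6 203.9] [195, 193, 22, 22] rack x,y -0.0053 0.0926
```

View pics/f13.png

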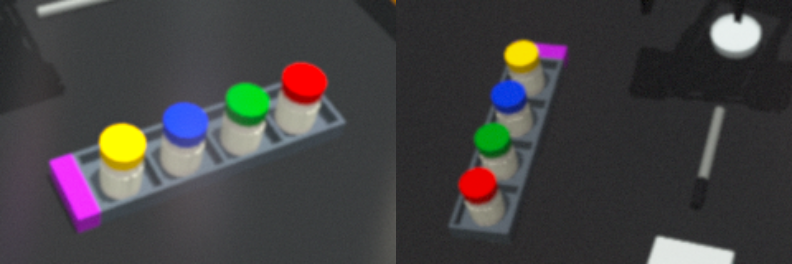

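All four jars stand upright in their bays: yellow, blue, green, red from the purple end. Averaging the two views, each is within about 4 mm of its bay centre. The gripper is clear, so I'm handing in.

```bash
python3 -c "
from rig import *
print(hand_in())"
```

```text
the job is handed in; nothing more can be done
None
```

I moved all four jars from the white rack to the grey rack in reverse order, so they now read yellow, blue, green, red from the purple end. I then handed the job in at about 32 s; `hand_in()` gives no verdict.

- **Placing:** I lowered each jar until the wrist force showed it touching the floor (2 to 5 N), then released it. The black and brown look-alikes were left alone.
- **Last checks:** In the scene and side views every jar stands upright in its bay and the gripper is clear. The side view puts the lids within 4 mm of their bay centres and the scene view within 6 mm; the limit is 14 mm.
- **Disagreement:** The two views differ by about 6 mm along the row and 5 mm across it. I put this down to using lid blob centres and the 2 mm calibration. I judged upright by eye and did not measure the tilt.

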